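# Fold the seed-tray lid over and tuck its edge under the lip

### The job

Rain is coming, so shut the seed tray: with the fingertips push its standing clear lid over until it lies flat on the tray, then push the flat lid along towards the lip until its front edge is tucked fully home beneath the lip. Only push and press, gently: do not pinch the lid or crack it with a hard shove. Leave the pots, tools and other things on the bench where they are.

Things in the scene. Friction and masses are not known exactly. Their poses are not given: they have to be found in the camera images.
- seed_tray: grey plastic seed tray fixed on the bench, 200 (its x) x 260 (its y) x 60 mm high, coir discs in its cells. Origin: centre of the underside. Its -x side is the front, with the lip; at its +x side, the rear, the clear lid hinges between two ears, each about 134 mm off the middle and 72 mm high. The rear is turned to the robot's right (world -y), within 32 degrees.
- tray_hinge (a point): middle of the hinge axis with the lid drawn back (lid_slide = 0): 104 mm behind the tray's centre (tray x = +104 mm), 61.5 mm above the bench. The axis runs along the tray's y and moves towards the lip with lid_slide. Axes as the tray.
- tray_lip (a point): middle of the retaining lip, a fixed 3 mm thick grey strip 220 mm long along the front rim, reaching in over the tray; the point is on its underside, 66.5 mm above the bench, at tray x = -90 mm. Its inner edge flares up to 72 mm high at tray x = -84 mm as a lead-in. A lid edge that comes down on top of the lip cannot tuck. Axes as the tray.
- lid (a joint): fold angle of the lid, rad: 0 flat on the tray rim (flange top 63 mm above the bench), 1.57 upright, more leaning back away from the tray; starts at 1.65 to 1.85. The hinge is tight (0.18 N m friction, lid about 140 g): the lid stays where it is left, about 2 N near its free edge turns it. Edge beneath the lip: cannot rise above about 0.025; on top of the lip: 0.05 or more.
- lid_slide (a joint): how far the lid has slid from the hinge side towards the lip (tray -x), m; its hinge pins ride in slots in the ears. 0 drawn back (starts at 0 to 0.002), 0.018 fully home against a stop. It takes about 4.5 N to slide and stays where left. Flat and drawn back, the front edge lies 6 mm short of the lip's inner edge; fully home, 12 mm beneath it.
- lid_front (a point): middle of the lid's free front edge, 182 mm from the hinge axis, at mid-thickness of its 3 mm clear flange, which is 252 mm wide (220 mm at this edge) with a raised clear dome in the middle. Axes of the lid: x from this edge to the hinge, y along the hinge, z out of the outer face (up when flat; backwards, away from the tray, when standing).
- lid_dome (a point): centre of the flat top of the lid's dome, 101 mm from the hinge axis. The dome is a hollow clear box reaching from 50 to 152 mm from the hinge axis, 196 mm wide along the hinge, its top 27.5 mm outside the flange's middle. Axes as lid_front.
- lid_heel (a point): foot of the dome's upright rear wall, on the flange's upper face, mid-width, 50 mm from the hinge axis. The wall is 26 mm high and faces the hinge; between it and the hinge lies a 50 mm wide strip of flat flange, over which fingertips can stand to push the dome, and so the lid, towards the lip. Axes as lid_front.
- trowel: bystander: steel trowel with wooden handle lying on the bench, about 320 mm long along its x (blade to +x), 75 mm wide; origin near the neck, on the bench.
- dibber: bystander: bamboo dibber lying on the bench, 250 mm long along its x (point to +x), 100 mm T-handle along y at -x, 28 mm high; origin mid-length on the bench.
- pot_a: bystander: terracotta pot, 90 mm wide, 85 mm high; origin under its centre.
- pot_b: bystander: smaller terracotta pot, 70 mm wide, 65 mm high; origin under its centre.
- label_tin: bystander: galvanised tin with wooden plant labels standing in it, 74 mm wide, 140 mm high with the labels; origin under its centre.
- seed_tin: bystander: shut flat metal seed tin, 99 x 144 x 38 mm; origin under its centre.

How it is judged:
On the way:
1. the lid is folded over and lies flat on the tray (value of joint lid below 0.045 rad), for 0.1 s.
At the end, for the whole second after the job is handed in: The lid lies flat (fold angle under 0.03 rad) with its front edge beneath the lip, slid at least 15 of its 18 mm home, at rest; every bystander is within 30 mm of where it stood (value of joint lid below 0.03 rad and value of joint lid_slide above 0.015 m and velocity of joint lid_slide between -0.005 and 0.005 m/s and velocity of joint lid between -0.05 and 0.05 rad/s and distance of each of trowel, dibber, pot_a, pot_b, label_tin, seed_tin from where it was at the start of the episode below 0.03 m); the robot touches nothing.
It fails at once if a bystander is pushed, tipped or carried (moved over 30 mm) (distance of any of trowel, dibber, pot_a, pot_b, label_tin, seed_tin from where it was at the start of the episode above 0.03 m).
It fails at once if the lid's flange is pinched between the fingers (contact force between the fingers and seed_tray above 3 N and z of the grasp point in the frame of lid_front between -0.005 and 0.005 m and x of the grasp point in the frame of lid_front between -0.004 and 0.186 m and y of the grasp point in the frame of lid_front between -0.13 and 0.13 m).
It fails at once if the lid or tray is shoved hard enough to crack it (over 80 N) (contact force between the fingers and seed_tray above 80 N).
It also fails if it takes over 53 s, if anything falls off the work surface, if the arm or the gripper's body presses on something with over 40 N, if the wrist force passes 120 N, or if a joint passes its speed limit or range.

### The arm

A 6-joint arm with a two-finger parallel gripper is mounted at the origin on the work surface. World frame = base frame: x ahead of the robot, y to its left, z up, the work surface at z = 0. Lengths are in m, angles in rad, forces in N, time in s.
With the tool pointing down it reaches from about 0.3 to 0.875 m from the base axis. Payload 6.4 kg.
Tool frame: the origin (TCP) lies midway between the tips of the shut fingers; the grasp point (between the pads) lies 19 mm behind it; z points along the fingers, y is the direction in which the jaws open and shut (so a half turn about z gives the same grasp; the last joint's range is limited). The gripper opens to 85 mm and grips with 20 to 120 N. Pads are 22 mm wide; open, the fingers measure 114 mm over their backs; the gripper's body (76 mm by 85 mm) begins 54 mm behind the grasp point. The pads swing forward as they close: fully open they stand 13 mm farther back than shut.
Start: joints at [1.082, 0.181, 1.607, -0, 1.354, -0.206], TCP at [0.16, 0.552, 0.231] pointing down, gripper open.
Joint ranges: [-2.99, 2.99], [-0.89, 2.07], [0.3, 2.58], [-1.14, 4.28], [0, 2.63], [-3.12, 3.12]. Speed limits (rad/s): [2.57, 2.57, 3.01, 3.14, 3.14, 3.14].

### API

Orientations are given as a unit quaternion [w, x, y, z].
In Python, from bench import ctrl gives the robot as it stands.
- The arm moves only by the tool apply_moves, never from a script. Its argument "plan" is a list of rows, each an object with "translation": the shift along the tool's x, y, z in m, a list of three; "angular": the turn, a rotation vector about the tool's x, y, z in rad, a list of three; "hand": the finger opening in m, from 0 to 0.0854. In form: [{"translation": [x, y, z], "angular": [rx, ry, rz], "hand": hand}, ...]. A call has 1 to 10 rows; each row shifts and turns the commanded pose from where the row before left it, along the tool's axes as they then stand; what a row does not reach is not made up. A row lasts 1/8 s, in which the tool goes at most 62.5 mm and 10.7 degrees, less where a joint would pass 70% of its speed; a pose out of reach is approached as far as the arm can. A call with a gripper value outside its range is refused whole. The fingers move at their own pace and stop on an object; the grip force is fixed at half the most. Time passes only in rows, so rows that do not move let the fingers close. It gives the time, the measured TCP pose, the force and the opening at its end, in the units of the state.
- ctrl.get_obs(): the state, without advancing time (a new reading comes with each control period).
- ctrl.camera(name): name is "side" or "top" or "wrist"; returns a dict with "img" (400x640x3 uint8, red, green, blue), "K" (3x3 intrinsics, pixels), "eye" and "orientation" of the camera in the world. Camera axes: x right, y up, looking along -z (the intrinsics and any distortion apply to the point x, -y, -z); pixel columns grow to the right and rows downward; lengths in m; the calibration is good to about 2 mm. A picture is of the moment at which its call begins. There is no depth.
- ctrl.hand_in(): hands the job in, once; it reports no verdict.
The state is a dict: "time_s": time; "q": joint angles; "dq": joint speeds; "joint_efforts": joint torques, N m; "eef_pos": TCP position; "eef_rot": TCP orientation; "wrist_force": force on the tool from outside, world axes, zero at the start; "torque": the same for the moment, N m; "opening": opening from 0.0 (shut) to 1.0 (fully open).
Only numpy, scipy, OpenCV 4.12 (cv2) and the standard library are available. Lean on these libraries where they do the work, as an engineer would, in place of code of your own. Each camera call takes 0.05 s, during which the arm holds its last target.

## Working session

There is one attempt and no reset: what is moved stays moved. The work goes in short steps, Python scripts to look and compute and a tool call to move; the robot and the scene stay as the last step left them, time stands still between calls to the robot, and variables do not carry over. Pictures are saved under pics/ and viewed, and the job is handed in when it is done.

Besides the shell and the picture viewer there is one more tool, called after "Request:" as name(argument=value, ...) on one line, values as JSON. apply_moves: Moves the arm, as the interface text tells. Its arguments: {"type":"object","properties":{"plan":{"type":"array","items":{"type":"object","properties":{"translation":{"type":"array","items":{"type":"number"}},"angular":{"type":"array","items":{"type":"number"}},"hand":{"type":"number"}}}}},"required":["plan"]}

```bash
ls; mkdir -p pics; python3 - <<'E'
from bench import ctrl
import cv2
o=ctrl.get_obs();print(o)
for n in ["side","top","wrist"]:
    c=ctrl.camera(n);cv2.imwrite(f"pics/{n}0.png",c["img"][:,:,::-1]);print(n,c["K"],c["eye"],c["orientation"],[k for k in c])
E
```

```text
pics
{'time_s': 0.0, 'q': array([ 1.08169998e+00,  1.81517591e-01,  1.60800817e+00, -1.24259726e-05,
        1.35377860e+00, -2.06294981e-01]), 'dq': array([ 0.00020726,  0.00013456, -0.00190547, -0.00118731, -0.00081139,
       -0.00112247]), 'joint_efforts': array([-2.27805674e-05, -4.44883811e+01, -3.51330221e+01, -2.78065872e-04,
        9.31193208e-03,  1.36775949e-05]), 'eef_pos': array([0.16017459, 0.55167272, 0.23039725]), 'eef_rot': array([-2.85914103e-04,  1.40928573e-01,  9.90019396e-01, -8.06707325e-04]), 'wrist_force': array([-0.86503323,  0.24816957, -0.34024705]), 'torque': array([-0.01142608,  0.01503697,  0.03439779]), 'opening': 0.9974376791558922}
side [[455.86126613   0.         318.61623459]
 [  0.         455.86126613 199.71609622]
 [  0.           0.           1.        ]] [-0.16997358 -0.73504171  1.05656703] [ 0.84768471  0.36789992 -0.15474285 -0.34947809] ['img', 'K', 'eye', 'orientation']
top [[484.79770603   0.         322.95734706]
 [  0.         484.79770603 198.89215397]
 [  0.           0.           1.        ]] [ 0.45013644 -0.02054297  1.35357846] [ 0.70995731  0.03542754 -0.03329394 -0.7025646 ] ['img', 'K', 'eye', 'orientation']
wrist [[285.3546226    0.         321.39255128]
 [  0.         285.3546226  198.97516251]
 [  0.           0.           1.        ]] [0.09246338 0.5717948  0.3722481 ] [ 0.79211264 -0.11094877 -0.08260073  0.59449564] ['img', 'K', 'eye', 'orientation']
```

View pics/side0.png

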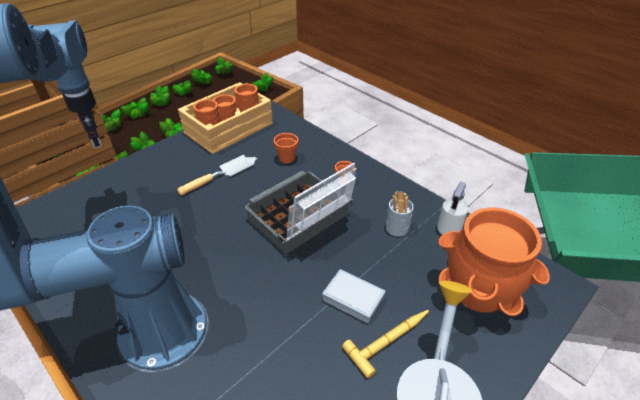

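View pics/top0.png

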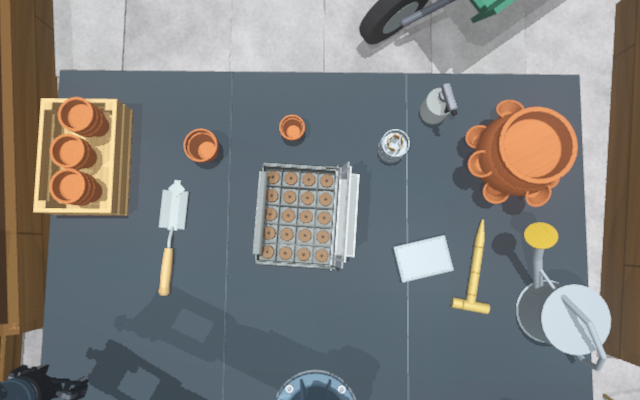

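View pics/wrist0.png

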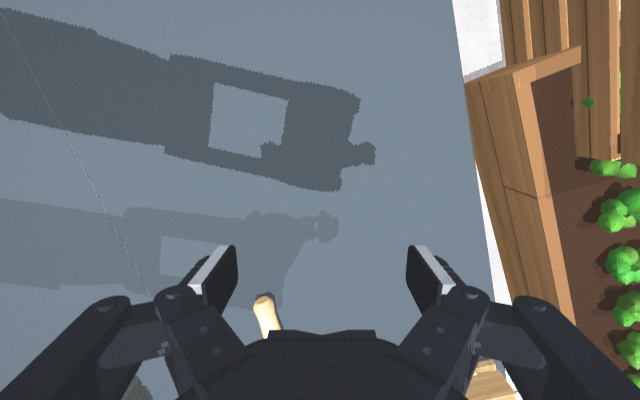

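The top view shows the tray at about (300,217), with its lip on the left at x≈260 and the lid standing on the right at x≈345-358. I'll zoom in to get the corners.

```bash
cat > h.py <<'E'
import numpy as np, cv2
from scipy.spatial.transform import Rotation as R
def rot(q): return R.from_quat([q[1],q[2],q[3],q[0]])
def ray(c,u,v):
    K=c["K"];d=np.array([(u-K[0,2])/K[0,0],-(v-K[1,2])/K[1,1],-1.]);return rot(c["orientation"]).apply(d)
def plane(c,u,v,z):
    d=ray(c,u,v);e=np.array(c["eye"]);return e+d*(z-e[2])/d[2]
def proj(c,p):
    l=rot(c["orientation"]).inv().apply(np.asarray(p)-c["eye"]);K=c["K"];l=np.atleast_2d(l)
    return np.c_[K[0,2]+K[0,0]*l[:,0]/-l[:,2],K[1,2]-K[1,1]*l[:,1]/-l[:,2]]
def crop(c,x0,y0,x1,y1,s,f):
    cv2.imwrite(f,cv2.resize(c["img"][y0:y1,x0:x1,::-1],None,fx=s,fy=s,interpolation=cv2.INTER_CUBIC))
E
python3 - <<'E'
from h import *
from bench import ctrl
c=ctrl.camera("top");crop(c,240,150,370,280,4.6,"pics/topz.png")
c=ctrl.camera("side");crop(c,235,150,365,260,5,"pics/sidez.png")
E
```

```text
(no output)
```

View pics/topz.png

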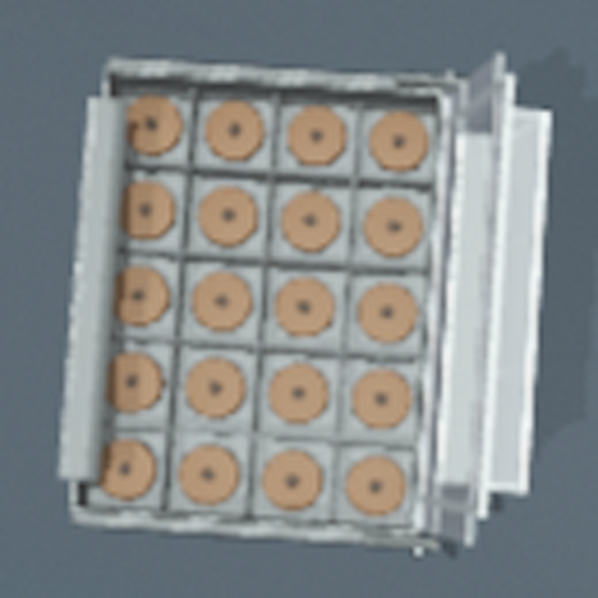

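View pics/sidez.png

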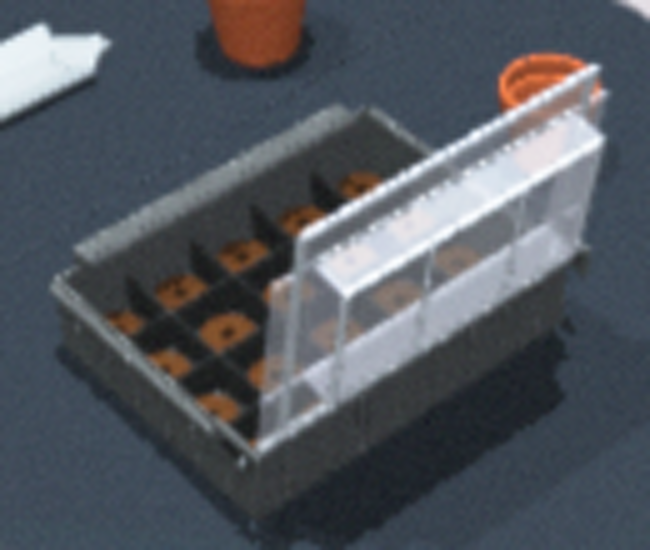

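```bash
python3 - <<'E'
from h import *
from bench import ctrl
c=ctrl.camera("top")
P=lambda u,v,z:plane(c,240+u/4.6-.5+.1,150+v/4.6-.5+.1,z)
for n,u,v,z in [("FL",107,60,.06),("FR",75,520,.06),("lipout t",90,97,.0695),("lipout b",60,477,.0695),("lipin t",128,100,.073),("lipin b",100,480,.073)]:
    print(n,P(u,v,z).round(4))
# discs grid
D=np.array([[[151,124],[234,130],[316,136],[398,142]],[[145,210],[228,215],[310,220],[394,227]],[[138,296],[221,301],[303,306],[387,313]],[[132,382],[215,388],[298,394],[381,400]],[[126,468],[208,474],[292,481],[375,487]]],float)
W=np.array([[P(u,v,.03)[:2] for u,v in r] for r in D])
ax=(W[:,3]-W[:,0]).mean(0); ay=(W[4]-W[0]).mean(0)
print("rear dir deg",np.degrees(np.arctan2(ax[1],ax[0])),"col dir",np.degrees(np.arctan2(ay[1],ay[0])),np.linalg.norm(ax)/3,np.linalg.norm(ay)/4,W.mean((0,1)))
# lid top edge corners (zoom)
E
```

```text
FL [0.673  0.1474 0.06  ]
FR [0.4048 0.1598 0.06  ]
lipout t [0.6495 0.1556 0.0695]
lipout b [0.4295 0.1676 0.0695]
lipin t [0.6474 0.133  0.073 ]
lipin b [0.4281 0.1442 0.073 ]
rear dir deg -93.50023263268787 col dir 176.84365027094785 0.04940759281581103 0.05137045936073582 [0.53229625 0.05547223]
```

Tray centre comes out at about (0.533, 0.0545), with the rear pointing at -93°. That puts the hinge at about (0.5276, -0.0494). First I'll turn the tool so that its x points towards the lip, rise, then travel round behind the lid.

Request:
apply_moves(plan=[{"translation":[0,0,-0.02],"angular":[0,0,0.1675],"hand":0},{"translation":[0,0,-0.02],"angular":[0,0,0.1675],"hand":0},{"translation":[0,0,-0.02],"angular":[0,0,0.1675],"hand":0},{"translation":[0,0,-0.02],"angular":[0,0,0.1675],"hand":0},{"translation":[0,0,-0.02],"angular":[0,0,0.1675],"hand":0},{"translation":[0,0,-0.02],"angular":[0,0,0.1675],"hand":0},{"translation":[0,0,-0.02],"angular":[0,0,0.1675],"hand":0},{"translation":[0,0,-0.02],"angular":[0,0,0.1675],"hand":0}])

```text
time_s: 1.3
eef_pos: [0.1604, 0.5521, 0.3918]
eef_rot: [0.0, 0.727, 0.686, -0.0]
wrist_force: [-0.3, 0.0, -0.2]
opening: 0.002
```

Request:
apply_moves(plan=[{"translation":[-0.03,0.04,0],"angular":[0,0,0],"hand":0},{"translation":[-0.03,0.04,0],"angular":[0,0,0],"hand":0},{"translation":[-0.03,0.04,0],"angular":[0,0,0],"hand":0},{"translation":[-0.03,0.04,0],"angular":[0,0,0],"hand":0},{"translation":[-0.04,0.04,0],"angular":[0,0,0],"hand":0},{"translation":[-0.04,0.04,0],"angular":[0,0,0],"hand":0},{"translation":[-0.04,0.04,0],"angular":[0,0,0],"hand":0},{"translation":[-0.04,0.04,0],"angular":[0,0,0],"hand":0}])

```text
time_s: 2.3
eef_pos: [0.4664, 0.2544, 0.3914]
eef_rot: [0.0, 0.725, 0.689, 0.0]
wrist_force: [0.2, 0.2, -0.4]
opening: 0.001
```

Request:
apply_moves(plan=[{"translation":[-0.042,0.01,0],"angular":[0,0,0],"hand":0},{"translation":[-0.042,0.01,0],"angular":[0,0,0],"hand":0},{"translation":[-0.042,0.01,0],"angular":[0,0,0],"hand":0},{"translation":[-0.042,0.01,0],"angular":[0,0,0],"hand":0},{"translation":[-0.042,0.01,0],"angular":[0,0,0],"hand":0},{"translation":[-0.042,0.01,0],"angular":[0,0,0],"hand":0},{"translation":[-0.042,0.01,0],"angular":[0,0,0],"hand":0},{"translation":[-0.042,0.01,0],"angular":[0,0,0],"hand":0},{"translation":[-0.042,0,0],"angular":[0,0,0],"hand":0},{"translation":[-0.042,0,0],"angular":[0,0,0],"hand":0}])

```text
time_s: 3.55
eef_pos: [0.5233, -0.169, 0.3912]
eef_rot: [-0.0, 0.725, 0.688, 0.0]
wrist_force: [0.4, 0.0, 0.1]
opening: -0.002
```

```bash
cat > st.py <<'E'
from h import *
from bench import ctrl
o=ctrl.get_obs()
C=np.array([.533,.0545]);X=np.array([np.cos(np.radians(-93)),np.sin(np.radians(-93))]);Y=np.array([-X[1],X[0]])
H=C+.104*X
p=o["eef_pos"];d=p[:2]-H
Rm=rot(o["eef_rot"]).as_matrix()
print("t",o["time_s"],"p",p.round(4),"fwd",round(-d@X,4),"lat",round(d@Y,4),"F",o["wrist_force"].round(2),"open",round(o["opening"],3));print(Rm.round(3).tolist())
E
python3 st.py
```

```text
t 3.55 p [ 0.5233 -0.169   0.3912] fwd -0.1197 lat 0.0021 F [0.42 0.04 0.12] open -0.002
[[0.052, 0.999, -0.0], [0.999, -0.052, 0.0], [0.0, -0.0, -1.0]]
```

Request:
apply_moves(plan=[{"translation":[0,0,0.042],"angular":[0,0,0],"hand":0},{"translation":[0,0,0.042],"angular":[0,0,0],"hand":0},{"translation":[0,0,0.042],"angular":[0,0,0],"hand":0},{"translation":[0,0,0.042],"angular":[0,0,0],"hand":0},{"translation":[0,0,0],"angular":[0,0,0],"hand":0}])

```text
time_s: 4.18
eef_pos: [0.5213, -0.1664, 0.2198]
eef_rot: [-0.004, 0.725, 0.688, -0.001]
wrist_force: [0.0, 0.1, 0.6]
opening: -0.001
```

```bash
python3 st.py; python3 - <<'E'
from h import *
from bench import ctrl
c=ctrl.camera("side");crop(c,235,80,435,260,3.2,"pics/s1.png")
E
```

```text
t 4.175 p [ 0.5213 -0.1664  0.2198] fwd -0.1172 lat -0.0002 F [0.   0.11 0.63] open -0.001
[[0.052, 0.999, -0.007], [0.999, -0.052, 0.004], [0.003, -0.007, -1.0]]
```

View pics/s1.png

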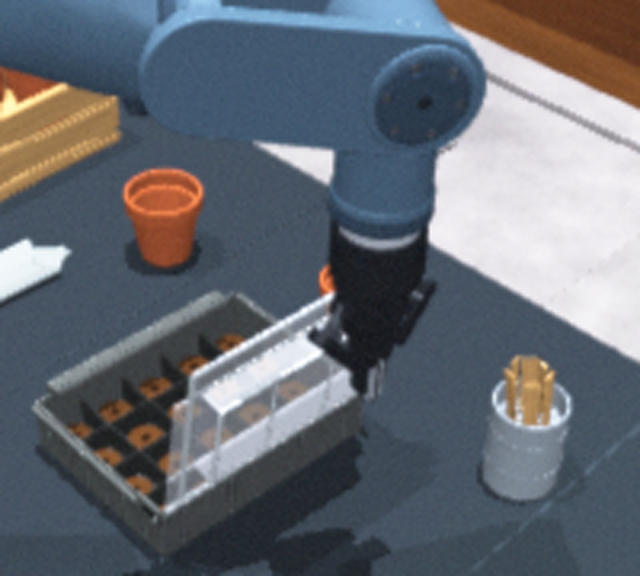

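The fingers are behind the lid at around crop (370,385), clear of the dome and the label tin. Next I push forward.

Request:
apply_moves(plan=[{"translation":[0.018,0,-0.001],"angular":[0,0,0],"hand":0},{"translation":[0.018,0,-0.001],"angular":[0,0,0],"hand":0},{"translation":[0.018,0,-0.001],"angular":[0,0,0],"hand":0},{"translation":[0.014,0,-0.001],"angular":[0,0,0],"hand":0},{"translation":[0.012,0,0],"angular":[0,0,0],"hand":0},{"translation":[0.012,0,0],"angular":[0,0,0],"hand":0},{"translation":[0.012,0,0],"angular":[0,0,0],"hand":0},{"translation":[0.012,0,0],"angular":[0,0,0],"hand":0}])

```text
time_s: 5.22
eef_pos: [0.5297, -0.0513, 0.2273]
eef_rot: [0.0, 0.725, 0.688, -0.0]
wrist_force: [0.0, -1.0, -0.9]
opening: 0.001
```

```bash
python3 st.py; python3 - <<'E'
from h import *
from bench import ctrl
c=ctrl.camera("side");crop(c,235,80,435,260,3.2,"pics/s2.png")
E
```

```text
t 5.225 p [ 0.5297 -0.0513  0.2273] fwd -0.0018 lat 0.0022 F [ 0.01 -1.05 -0.87] open 0.001
[[0.052, 0.999, 0.0], [0.999, -0.052, -0.0], [-0.0, 0.0, -1.0]]
```

View pics/s2.png

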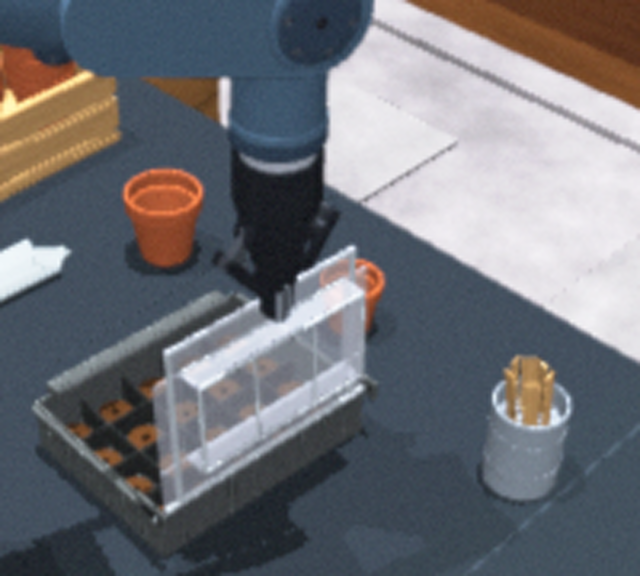

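The fingertip is on the flange above the dome and the lid is nearly upright at about 1 N. I carry on along the arc.

Request:
apply_moves(plan=[{"translation":[0.012,0,0.002],"angular":[0,0,0],"hand":0},{"translation":[0.012,0,0.002],"angular":[0,0,0],"hand":0},{"translation":[0.012,0,0.002],"angular":[0,0,0],"hand":0},{"translation":[0.012,0,0.003],"angular":[0,0,0],"hand":0},{"translation":[0.011,0,0.005],"angular":[0,0,0],"hand":0},{"translation":[0.011,0,0.006],"angular":[0,0,0],"hand":0},{"translation":[0.011,0,0.007],"angular":[0,0,0],"hand":0},{"translation":[0.011,0,0.007],"angular":[0,0,0],"hand":0}])

```text
time_s: 6.28
eef_pos: [0.5343, 0.0408, 0.1927]
eef_rot: [-0.0, 0.725, 0.688, -0.0]
wrist_force: [-0.4, -1.2, 0.2]
opening: 0.001
```

```bash
python3 st.py; python3 - <<'E'
from h import *
from bench import ctrl
c=ctrl.camera("side");crop(c,235,80,435,260,3.2,"pics/s3.png")
E
```

```text
t 6.275 p [0.5343 0.0408 0.1927] fwd 0.0904 lat 0.0021 F [-0.4  -1.19  0.15] open 0.001
[[0.052, 0.999, -0.0], [0.999, -0.052, 0.0], [0.0, -0.0, -1.0]]
```

View pics/s3.png

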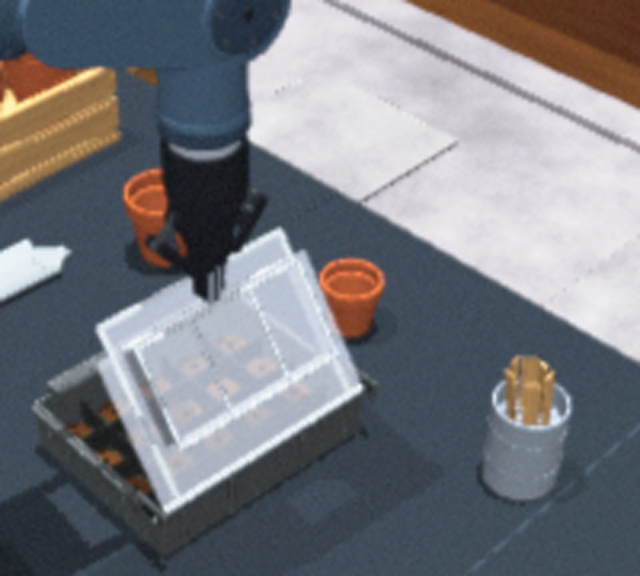

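The lid is at about 50° now. I'll switch to the dome top, whose broad flat is better for the final press.

Request:
apply_moves(plan=[{"translation":[-0.005,0,-0.02],"angular":[0,0,0],"hand":0},{"translation":[-0.02,0,-0.01],"angular":[0,0,0],"hand":0},{"translation":[-0.02,0,0.01],"angular":[0,0,0],"hand":0},{"translation":[0,0,0.02],"angular":[0,0,0],"hand":0},{"translation":[0,0,0.015],"angular":[0,0,0],"hand":0},{"translation":[0.006,0,0.006],"angular":[0,0,0],"hand":0},{"translation":[0.009,0,0.006],"angular":[0,0,0],"hand":0},{"translation":[0.009,0,0.007],"angular":[0,0,0],"hand":0},{"translation":[0.007,0,0.007],"angular":[0,0,0],"hand":0},{"translation":[0.006,0,0.007],"angular":[0,0,0],"hand":0}])

```text
time_s: 7.58
eef_pos: [0.5342, 0.0328, 0.1451]
eef_rot: [0.0, 0.725, 0.689, 0.0]
wrist_force: [0.4, 0.1, 1.0]
opening: -0.004
```

```bash
python3 st.py; python3 - <<'E'
from h import *
from bench import ctrl
c=ctrl.camera("side");crop(c,235,80,435,260,3.2,"pics/s4.png")
E
```

```text
t 7.575 p [0.5342 0.0328 0.1451] fwd 0.0824 lat 0.0023 F [0.35 0.15 1.05] open -0.004
[[0.051, 0.999, 0.001], [0.999, -0.051, 0.0], [0.0, 0.001, -1.0]]
```

View pics/s4.png

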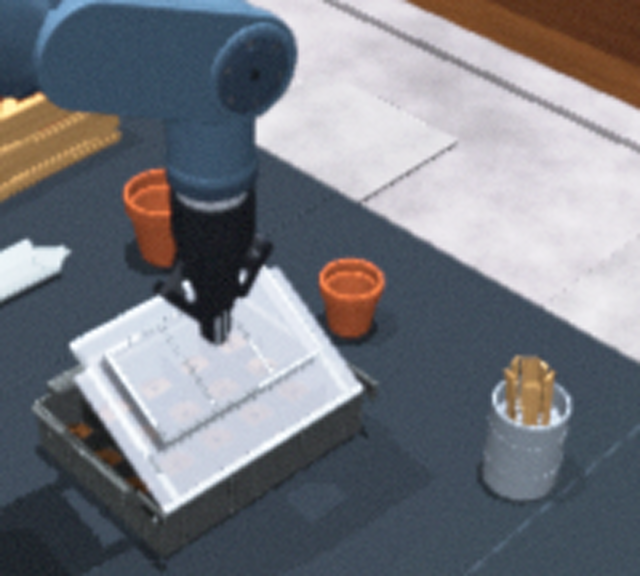

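Request:
apply_moves(plan=[{"translation":[0.006,0,0.008],"angular":[0,0,0],"hand":0},{"translation":[0.005,0,0.008],"angular":[0,0,0],"hand":0},{"translation":[0.004,0,0.008],"angular":[0,0,0],"hand":0},{"translation":[0.003,0,0.008],"angular":[0,0,0],"hand":0},{"translation":[0.003,0,0.007],"angular":[0,0,0],"hand":0},{"translation":[0,0,0.004],"angular":[0,0,0],"hand":0},{"translation":[0,0,0],"angular":[0,0,0],"hand":0}])

```text
time_s: 8.5
eef_pos: [0.5347, 0.0529, 0.1018]
eef_rot: [-0.0, 0.725, 0.688, -0.0]
wrist_force: [-0.4, -0.0, -0.0]
opening: 0.002
```

```bash
python3 st.py; python3 - <<'E'
from h import *
from bench import ctrl
c=ctrl.camera("side");crop(c,235,120,395,260,4,"pics/s5.png")
c=ctrl.camera("top");crop(c,240,150,370,280,4.6,"pics/t5.png")
E
```

```text
t 8.5 p [0.5347 0.0529 0.1018] fwd 0.1025 lat 0.0018 F [-0.41 -0.04 -0.03] open 0.002
[[0.052, 0.999, -0.001], [0.999, -0.052, -0.0], [-0.0, -0.001, -1.0]]
```

View pics/s5.png

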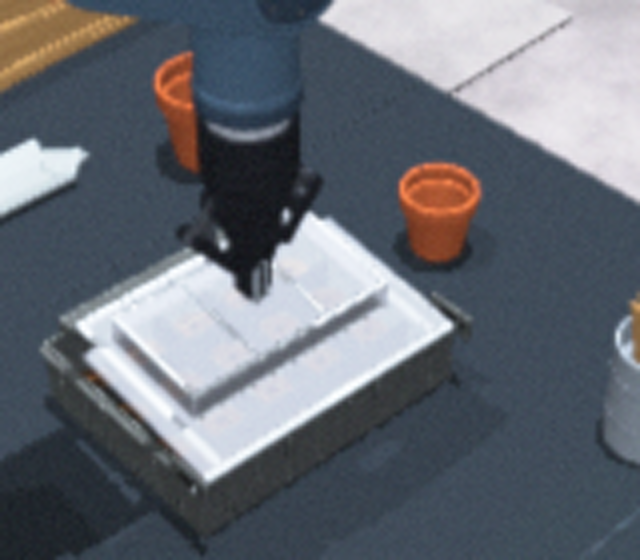

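View pics/t5.png

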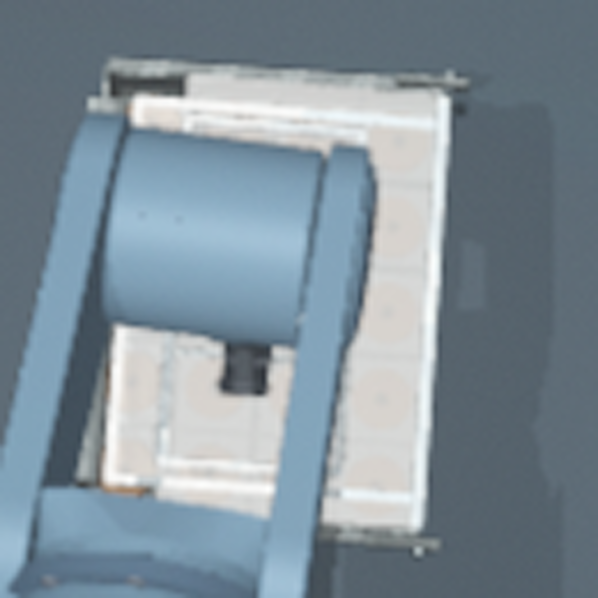

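```bash
python3 - <<'E'
from st import *
import sys
c=ctrl.camera("top");e=ctrl.camera("side")
P=lambda u,v,z:plane(c,240+u/4.6-.4,150+v/4.6-.4,z)
f=lambda p:(round(-(p[:2]-H)@X,4),round((p[:2]-H)@Y,4))
for n,u,v in[("lid t",132,97),("lid b",104,485),("rear t",452,95),("rear b",424,528)]:
  for z in(.063,.075,.09):print(n,z,f(P(u,v,z)))
Q=lambda u,v,z:plane(e,235+u/4-.4,120+v/4-.4,z)
for z in(.063,.075,.09):print("side near-front corner",z,f(Q(88,350,z)),"lip near",f(Q(60,322,z)))
crop(c,240,215,300,275,10,"pics/t6.png")
crop(c,240,150,300,200,10,"pics/t7.png")
crop(e,240,170,300,220,10,"pics/s6.png")
E
```

```text
t 8.6 p [0.5351 0.0529 0.1024] fwd 0.1025 lat 0.0022 F [-0.   -0.74 -0.69] open -0.001
[[0.052, 0.999, 0.0], [0.999, -0.052, -0.0], [-0.0, 0.0, -1.0]]
lid t 0.063 (np.float64(0.1875), np.float64(0.1135))
lid t 0.075 (np.float64(0.1859), np.float64(0.1117))
lid t 0.09 (np.float64(0.1841), np.float64(0.1095))
lid b 0.063 (np.float64(0.1869), np.float64(-0.1124))
lid b 0.075 (np.float64(0.1854), np.float64(-0.1121))
lid b 0.09 (np.float64(0.1835), np.float64(-0.1117))
rear t 0.063 (np.float64(0.0007), np.float64(0.1264))
rear t 0.075 (np.float64(0.001), np.float64(0.1245))
rear t 0.09 (np.float64(0.0012), np.float64(0.1221))
rear b 0.063 (np.float64(0.0017), np.float64(-0.1253))
rear b 0.075 (np.float64(0.0019), np.float64(-0.1249))
rear b 0.09 (np.float64(0.0022), np.float64(-0.1243))
side near-front corner 0.063 (np.float64(0.1732), np.float64(-0.112)) lip near (np.float64(0.2141), np.float64(-0.1095))
side near-front corner 0.075 (np.float64(0.1624), np.float64(-0.1186)) lip near (np.float64(0.2028), np.float64(-0.1161))
side near-front corner 0.09 (np.float64(0.1489), np.float64(-0.1269)) lip near (np.float64(0.1887), np.float64(-0.1245))
```

View pics/t6.png

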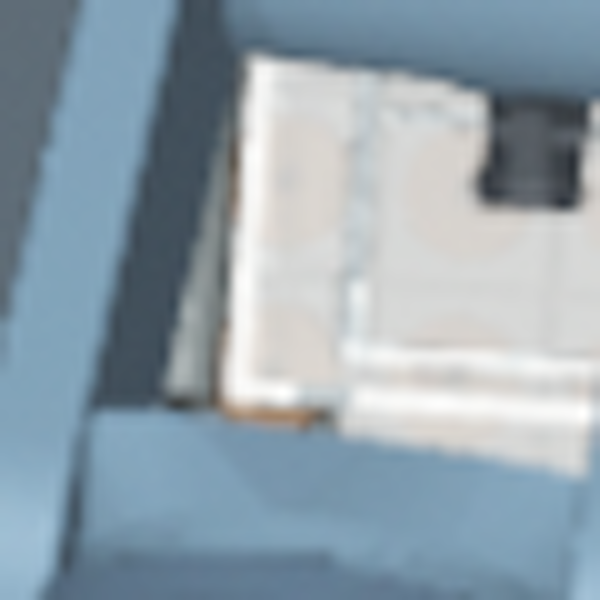

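View pics/s6.png

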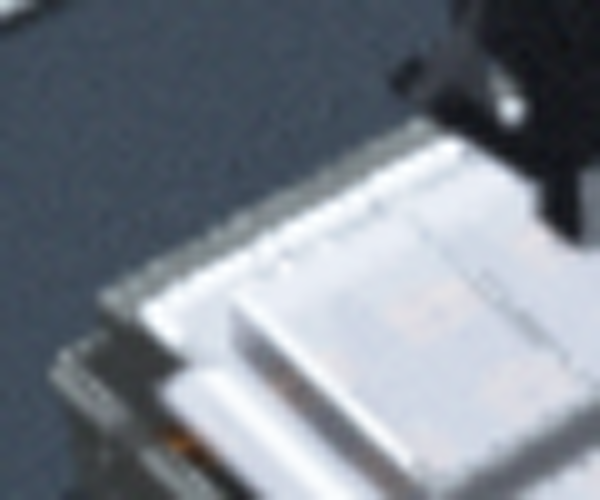

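A sliver of disc colour still shows between the lid edge and the lip, so the edge is short of the lip. I press straight down with a slight rearward bias.

Request:
apply_moves(plan=[{"translation":[-0.001,0,0.003],"angular":[0,0,0],"hand":0},{"translation":[-0.0005,0,0.003],"angular":[0,0,0],"hand":0},{"translation":[0,0,0.003],"angular":[0,0,0],"hand":0},{"translation":[0,0,0.002],"angular":[0,0,0],"hand":0},{"translation":[0,0,0.001],"angular":[0,0,0],"hand":0}])

```text
time_s: 9.32
eef_pos: [0.5348, 0.0516, 0.09]
eef_rot: [-0.0, 0.725, 0.688, -0.0]
wrist_force: [-0.1, 0.9, 0.4]
opening: 0.002
```

```bash
python3 st.py; python3 - <<'E'
from h import *
from bench import ctrl
c=ctrl.camera("top");e=ctrl.camera("side")
a=cv2.resize(c["img"][215:275,240:300,::-1],None,fx=7,fy=7,interpolation=cv2.INTER_CUBIC)
b=cv2.resize(e["img"][165:225,240:295,::-1],None,fx=7,fy=7,interpolation=cv2.INTER_CUBIC)
cv2.imwrite("pics/p8.png",np.hstack([a,b]))
E
```

```text
t 9.325 p [0.5348 0.0516 0.09  ] fwd 0.1012 lat 0.002 F [-0.1   0.95  0.36] open 0.002
[[0.052, 0.999, -0.0], [0.999, -0.052, 0.0], [0.0, -0.0, -1.0]]
```

View pics/p8.png

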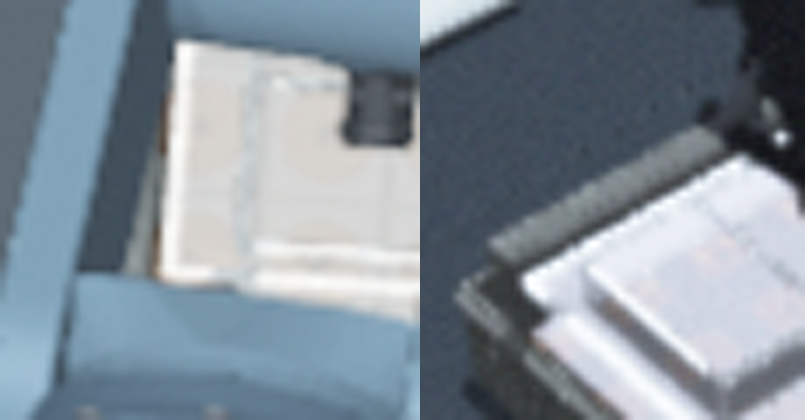

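Request:
apply_moves(plan=[{"translation":[0,0,0.001],"angular":[0,0,0],"hand":0},{"translation":[0,0,0.001],"angular":[0,0,0],"hand":0},{"translation":[0,0,0],"angular":[0,0,0],"hand":0}])

```text
time_s: 9.8
eef_pos: [0.5351, 0.0516, 0.0888]
eef_rot: [0.0, 0.725, 0.689, 0.0]
wrist_force: [-1.7, 2.1, 4.9]
opening: 0.002
```

Request:
apply_moves(plan=[{"translation":[0,0,0.001],"angular":[0,0,0],"hand":0},{"translation":[0,0,0],"angular":[0,0,0],"hand":0}])

```text
time_s: 10.05
eef_pos: [0.5352, 0.0516, 0.0885]
eef_rot: [0.0, 0.725, 0.689, 0.0]
wrist_force: [-3.9, 1.4, 10.8]
opening: -0.001
```

```bash
python3 st.py
```

```text
t 10.05 p [0.5352 0.0516 0.0885] fwd 0.1012 lat 0.0024 F [-3.88  1.41 10.81] open -0.001
[[0.052, 0.999, 0.0], [0.999, -0.052, -0.0], [-0.0, 0.0, -1.0]]
```

It reads 10.8 N at z = 88.5 mm, so the lid is flat. Now up, back and down onto the heel strip.

Request:
apply_moves(plan=[{"translation":[0,0,-0.015],"angular":[0,0,0],"hand":0},{"translation":[0,0,-0.02],"angular":[0,0,0],"hand":0},{"translation":[-0.025,0,0],"angular":[0,0,0],"hand":0},{"translation":[-0.025,0,0],"angular":[0,0,0],"hand":0},{"translation":[-0.025,0,0],"angular":[0,0,0],"hand":0},{"translation":[0,0,0],"angular":[0,0,0],"hand":0},{"translation":[0,0,0.02],"angular":[0,0,0],"hand":0}])

```text
time_s: 10.92
eef_pos: [0.5327, -0.0235, 0.104]
eef_rot: [0.002, 0.725, 0.688, 0.001]
wrist_force: [1.1, -0.3, -0.4]
opening: -0.007
```

```bash
python3 st.py; python3 - <<'E'
from h import *
from bench import ctrl
c=ctrl.camera("top");e=ctrl.camera("side")
a=cv2.resize(c["img"][195:275,240:360,::-1],None,fx=3.3,fy=3.3,interpolation=cv2.INTER_CUBIC)
b=cv2.resize(e["img"][155:235,240:360,::-1],None,fx=3.3,fy=3.3,interpolation=cv2.INTER_CUBIC)
cv2.imwrite("pics/p9.png",np.hstack([a,b]))
E
```

```text
t 10.925 p [ 0.5327 -0.0235  0.104 ] fwd 0.0261 lat 0.0038 F [ 1.12 -0.33 -0.4 ] open -0.007
[[0.053, 0.999, 0.004], [0.999, -0.053, -0.001], [-0.001, 0.004, -1.0]]
```

View pics/p9.png

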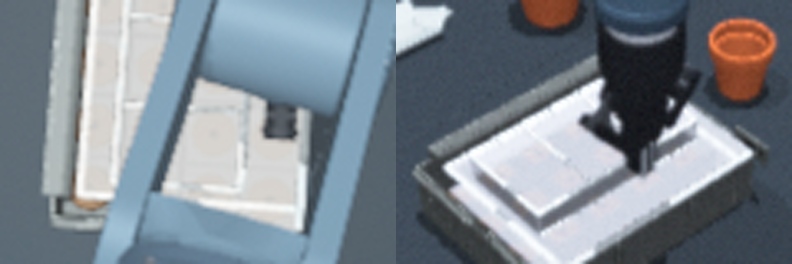

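The fingers stand over the strip behind the dome and the lid lies flat. I lower and push gently.

Request:
apply_moves(plan=[{"translation":[0,0,0.012],"angular":[0,0,0],"hand":0},{"translation":[0,0,0.012],"angular":[0,0,0],"hand":0},{"translation":[0,0,0.009],"angular":[0,0,0],"hand":0},{"translation":[0.003,0,0],"angular":[0,0,0],"hand":0},{"translation":[0.003,0,0],"angular":[0,0,0],"hand":0},{"translation":[0.003,0,0],"angular":[0,0,0],"hand":0},{"translation":[0.003,0,0],"angular":[0,0,0],"hand":0},{"translation":[0.003,0,0],"angular":[0,0,0],"hand":0}])

```text
time_s: 12.02
eef_pos: [0.532, -0.0082, 0.0695]
eef_rot: [0.0, 0.725, 0.689, 0.0]
wrist_force: [0.8, -0.4, -0.3]
opening: 0.004
```

```bash
python3 st.py
```

```text
t 12.025 p [ 0.532  -0.0082  0.0695] fwd 0.0414 lat 0.0022 F [ 0.76 -0.43 -0.34] open 0.004
[[0.052, 0.999, 0.0], [0.999, -0.052, -0.0], [-0.0, 0.0, -1.0]]
```

Request:
apply_moves(plan=[{"translation":[0.002,0,0],"angular":[0,0,0],"hand":0},{"translation":[0.002,0,0],"angular":[0,0,0],"hand":0},{"translation":[0.002,0,0],"angular":[0,0,0],"hand":0}])

```text
time_s: 12.4
eef_pos: [0.5322, -0.0029, 0.0694]
eef_rot: [0.0, 0.725, 0.688, -0.0]
wrist_force: [-1.8, -4.1, 1.6]
opening: 0.002
```

Request:
apply_moves(plan=[{"translation":[0.002,0,0],"angular":[0,0,0],"hand":0},{"translation":[0.002,0,0],"angular":[0,0,0],"hand":0},{"translation":[0.002,0,0],"angular":[0,0,0],"hand":0}])

```text
time_s: 12.78
eef_pos: [0.5326, 0.0036, 0.0694]
eef_rot: [0.0, 0.725, 0.688, 0.0]
wrist_force: [-1.4, -4.7, 0.7]
opening: -0.001
```

```bash
python3 st.py; python3 - <<'E'
from h import *
from bench import ctrl
c=ctrl.camera("top");e=ctrl.camera("side")
a=cv2.resize(c["img"][195:275,240:360,::-1],None,fx=3.3,fy=3.3,interpolation=cv2.INTER_CUBIC)
b=cv2.resize(e["img"][155:235,240:360,::-1],None,fx=3.3,fy=3.3,interpolation=cv2.INTER_CUBIC)
cv2.imwrite("pics/p10.png",np.hstack([a,b]))
E
```

```text
t 12.775 p [0.5326 0.0036 0.0694] fwd 0.0532 lat 0.0022 F [-1.41 -4.68  0.7 ] open -0.001
[[0.052, 0.999, 0.0], [0.999, -0.052, -0.0], [-0.0, 0.0, -1.0]]
```

View pics/p10.png

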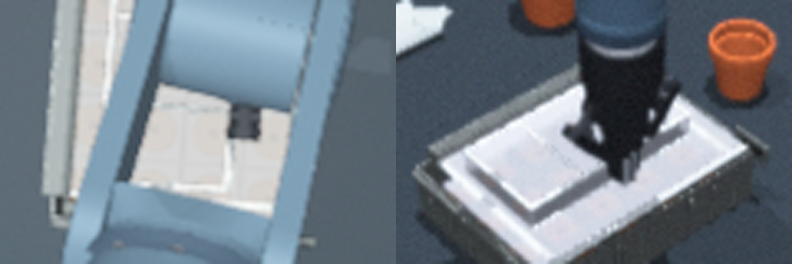

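The lid is sliding at about 4.7 N and its edge is going under the lip. I push on until the stop shows in the force.

Request:
apply_moves(plan=[{"translation":[0.002,0,0],"angular":[0,0,0],"hand":0},{"translation":[0.002,0,0],"angular":[0,0,0],"hand":0},{"translation":[0.002,0,0],"angular":[0,0,0],"hand":0}])

```text
time_s: 13.25
eef_pos: [0.5329, 0.0095, 0.0694]
eef_rot: [0.0, 0.725, 0.689, -0.0]
wrist_force: [0.5, -12.8, 1.5]
opening: 0.002
```

Request:
apply_moves(plan=[{"translation":[0.0015,0,0],"angular":[0,0,0],"hand":0},{"translation":[0.0015,0,0],"angular":[0,0,0],"hand":0}])

```text
time_s: 13.5
eef_pos: [0.5329, 0.0097, 0.0694]
eef_rot: [0.002, 0.725, 0.689, -0.002]
wrist_force: [-2.8, -22.2, 0.8]
opening: -0.0
```

```bash
python3 st.py
```

```text
t 13.5 p [0.5329 0.0097 0.0694] fwd 0.0592 lat 0.0023 F [ -2.85 -22.19   0.79] open -0.0
[[0.051, 0.999, -0.0], [0.999, -0.051, -0.005], [-0.005, -0.0, -1.0]]
```

The hard stop is reached, with 22 N and no more travel. I back off, rise clear and inspect.

Request:
apply_moves(plan=[{"translation":[-0.006,0,0],"angular":[0,0,0],"hand":0},{"translation":[-0.006,0,0],"angular":[0,0,0],"hand":0},{"translation":[0,0,-0.03],"angular":[0,0,0],"hand":0},{"translation":[0,0,-0.05],"angular":[0,0,0],"hand":0},{"translation":[0,0,-0.05],"angular":[0,0,0],"hand":0},{"translation":[-0.05,0,-0.05],"angular":[0,0,0],"hand":0},{"translation":[-0.05,0,-0.04],"angular":[0,0,0],"hand":0},{"translation":[-0.05,0,-0.03],"angular":[0,0,0],"hand":0},{"translation":[-0.05,0,0],"angular":[0,0,0],"hand":0},{"translation":[-0.05,0,0],"angular":[0,0,0],"hand":0}])

```text
time_s: 14.75
eef_pos: [0.5197, -0.2431, 0.313]
eef_rot: [0.0, 0.725, 0.689, 0.001]
wrist_force: [0.7, 0.0, 0.2]
opening: -0.003
```

Request:
apply_moves(plan=[{"translation":[-0.05,0,0],"angular":[0,0,0],"hand":0},{"translation":[-0.05,0,0],"angular":[0,0,0],"hand":0},{"translation":[0,0,0],"angular":[0,0,0],"hand":0}])

```text
time_s: 15.12
eef_pos: [0.5136, -0.3446, 0.3113]
eef_rot: [-0.001, 0.726, 0.687, 0.0]
wrist_force: [-0.1, 0.8, -0.1]
opening: 0.002
```

```bash
python3 st.py; python3 - <<'E'
from h import *
from bench import ctrl
c=ctrl.camera("top");e=ctrl.camera("side")
crop(c,240,150,370,280,4.6,"pics/t11.png")
crop(e,235,150,365,260,5,"pics/s11.png")
cv2.imwrite("pics/top11.png",c["img"][:,:,::-1])
E
```

```text
t 15.125 p [ 0.5136 -0.3446  0.3113] fwd -0.2955 lat 0.0015 F [-0.08  0.82 -0.14] open 0.002
[[0.056, 0.998, -0.001], [0.998, -0.056, 0.001], [0.001, -0.001, -1.0]]
```

View pics/t11.png

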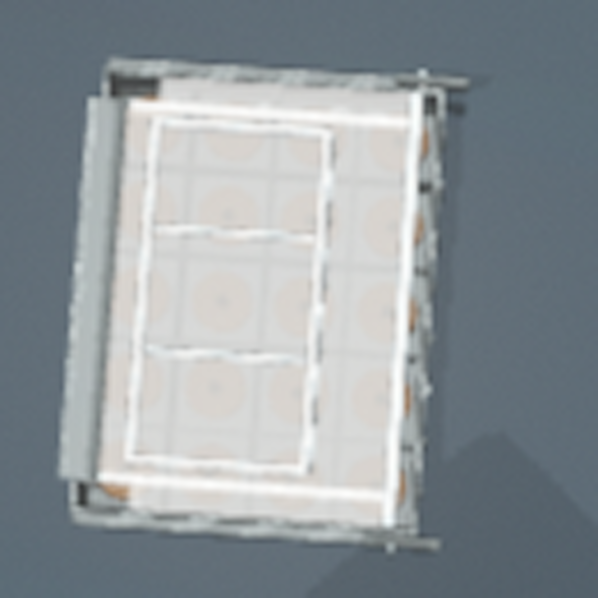

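View pics/s11.png

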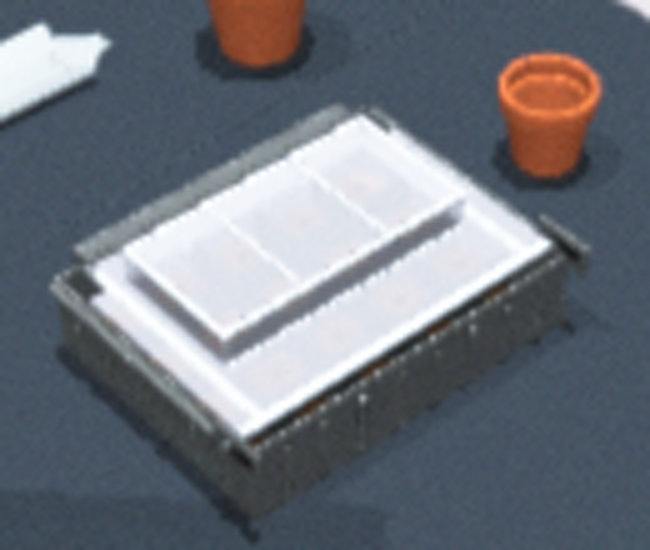

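View pics/top11.png

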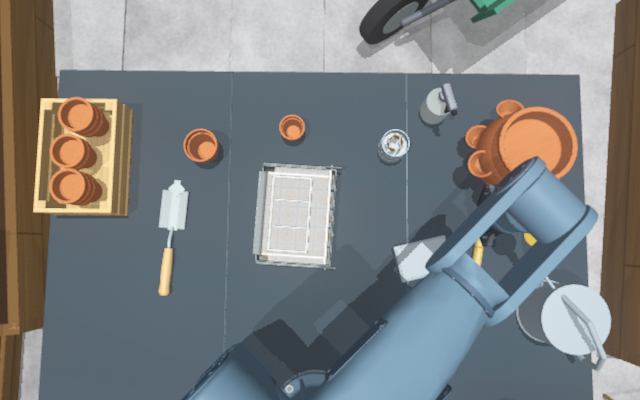

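The rear edge has moved from zoom column ~452 to ~421, about 18 mm. The bright front edge is now hidden under the lip (column ~128 at top, ~100 at bottom), and the bystanders in view are unmoved. I'm handing in.

```bash
python3 -c "
from bench import ctrl
print(ctrl.hand_in())"
```

```text
the job is handed in; nothing more can be done
None
```

The seed tray is shut: the lid lies flat and its front edge is tucked fully home under the lip. I handed the job in at about 15 s of the 53 s allowed; no verdict is reported.

- **Folding:** I pushed the lid over with the shut fingertips on its outer face, at about 1 N. I then pressed the dome down until it was flat, at about 11 N and z = 88.5 mm.
- **Sliding:** Pushing on the dome's rear wall, the lid slid at about 4.7 N until it met the stop. The force then rose to 22 N with no further travel.
- **Last checks:** In the final pictures the lid's rear edge had moved about 18 mm and its front edge was hidden beneath the lip. The arm was clear of everything.
- **Bystanders:** The trowel, both pots and the label tin look unmoved. The arm partly hid the seed tin and dibber from the top camera, but it never went near them.
- **Disagreement:** Just before the lid was flat, its front edge measured about 2 to 3 mm nearer the lip than expected with the lid drawn back. A gap was still visible, and the edge went under the lip cleanly. No other check failed.

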